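# Slide the press plate out of its stand and stack it on the taller drying pile

## Robot

A 6-joint arm with a two-finger parallel gripper is mounted at the origin on a cart in front of the work surface, level with it; the furniture and walls round the work are solid. World frame = base frame: x ahead of the robot, y to its left, z up, the work surface at z = 0. Lengths are in m, angles in degrees, forces in N, time in s.
With the tool pointing down it reaches from about 0.35 to 0.875 m from the base axis. Payload 4.2 kg.
Tool frame: the origin (TCP) lies between the finger pads; the fingertips stand 14 mm ahead of it and the grasp point (between the pads) lies 5 mm behind it; z points along the fingers, y is the line along which they close (so a half turn about z gives the same grasp; the last joint's range is limited). The gripper opens to 87 mm and grips with 3 to 60 N. Pads are 19 mm wide; open, the fingers measure 117 mm over their backs; the gripper's body (75 mm by 190 mm) begins 51 mm behind the grasp point.
Start: joints at [79.905, 22.042, 0.453, 0, -68.411, -14.817], TCP at [0.263, 0.567, 0.237] pointing down, gripper open.
Joint ranges: [-179.83, 179.83], [-69.29, 118.12], [-61.27, 80.66], [-181.25, 117.63], [-171.15, -9.14], [-177.46, 177.46]. Speed limits (degrees/s): [159.86, 159.86, 180, 180, 180, 180].

## Interface

Orientations are given as a 3x3 rotation matrix whose columns are the frame's x, y, z axes.
In Python, from station import * gives the robot as it stands. The module is installed in compiled form; this text tells all that it offers.
- The arm moves only by the tool play_rows, never from a script. Its argument "steps" is a list of rows, each an object of numbers: "ax", "ay", "az": the turn, a rotation vector about the tool's x, y, z in degrees; "dx", "dy", "dz": the shift along the tool's x, y, z in mm; "claw": the finger opening in mm, from 0 to 87. A call has 1 to 20 rows; each row shifts and turns the commanded pose from where the row before left it, along the tool's axes as they then stand; what a row does not reach is not made up. A row lasts 1/10 s, in which the tool goes at most 50 mm and 8.59 degrees, less where a joint would pass 70% of its speed; a pose out of reach is approached as far as the arm can. A call with a gripper value outside its range is refused whole. The fingers move at their own pace and stop on an object; the grip force is fixed at half the most. Time passes only in rows, so rows that do not move let the fingers close. It gives the time, the measured TCP pose, the force, the opening and the grip force at its end, in the units of the state.
- sense(): the state, without advancing time (a new reading comes with each control period).
- capture(name): name is "side" or "top" or "wrist"; returns a dict with "frame" (480x640x3 uint8, blue, green, red), "range_z" (480x640 float32, m along the optical axis (not along the pixel's ray), 0 where there is no reading), "fx", "fy", "cx", "cy" (pixels), "k1" (the pictures are not rectified: a ray, as slopes to the right and down, at radius r is drawn at 1 + k1 r^2 times it, then the intrinsics apply), "xyz" and "rotation" of the camera in the world. Camera axes: x right, y down, z forward; pixel columns grow to the right and rows downward; lengths in m; the calibration is good to about 2 mm. A picture is of the moment at which its call begins.
- finish_job(): hands the job in; it is judged then, once.
The state is a dict: "time_s": time; "joints": joint angles; "joint_velocities": joint speeds; "effort": joint torques, N m; "tcp_pos": TCP position; "ee_rot": TCP orientation; "wrist_force": force on the tool from outside, world axes, zero at the start; "moment": the same for the moment, N m; "gripper_width": opening from 0.0 (shut) to 1.0 (fully open); "gripper_force": force on a finger pad.
Only numpy, scipy, OpenCV 4.12 (cv2) and the standard library are available. Lean on these libraries where they do the work, as an engineer would, in place of code of your own. Each camera call takes 0.05 s, during which the arm holds its last target. There are 200 camera calls.

## Task

Crystals are drying between the white porcelain plates, and the taller of the two piles needs its weight. Slide the flat aluminium press plate lengthwise along its grey stand until one end sticks well out over the stand's end, grip it by that end, and set it down gently on top of the taller pile, centred on it and lined up with it lengthwise. Do not shift either pile.

Things in the scene. Friction and masses are not known exactly. Their poses are not given: they have to be found in the camera images.
- press_plate: Plain aluminium press plate, 60 (its x) x 110 (its y, lengthwise) x 6 mm, 0.1 kg, loose, flat on the stand's lane floor, ends 2 to 18 mm inside the lane's ends. Origin: centre of underside; z up. The kerbs bar fingers from its sides until an end sticks out 30 to 40 mm; past 55 mm it tips off. Closed fingers just above the lane floor, pushing on its end, slide it easily.
- stand: Low grey plastic stand, fixed, 76 (its x) x 130 (its y, lengthwise) x 40 mm up to its flat lane floor, where the press plate lies. Origin: centre of underside; z up. A kerb 6 mm wide and 5 mm above the lane floor runs along each long side; the lane between is 64 mm wide and open at both ends (y = -65 and +65 mm), so the plate slides either way along its y.
- tall_pile: Taller pile: five white porcelain drying plates with paper between, 44 (its x) x 84 (its y, lengthwise) x 25 mm high in all, one loose block of about 0.3 kg on the bench. Origin: centre of underside; z up. The press plate centred on it overhangs 8 mm at the sides and 13 mm at the ends.
- low_pile: Lower pile: two of the same plates, 44 (its x) x 84 (its y) x 10 mm high in all, one loose block of about 0.15 kg. Origin: centre of underside; z up. Not to be used. Both piles are to the right of the stand, one behind the other; which is in front varies. A water bath overhangs the bench beyond x = 0.55 m between stand and piles: carry the plate round in front of it.
There are look-alikes about, which are no part of the job. There is more than one size of the press_plate; the job needs the larger.

How it is judged (in metres and radians):
On the way:
1. the press plate, still lying in the lane, has been slid lengthwise so that one end sticks out at least 15 mm over the stand's end ((y of press_plate in the frame of stand above 0.025 m or y of press_plate in the frame of stand below -0.025 m) and z of press_plate in the frame of stand between 0.037 and 0.043 m and angle between press_plate's own z axis and vertical below 0.07 rad), for 0.2 s.
At the end, for the whole second after the job is handed in: The press plate lies flat and at rest on top of the taller pile, its centre within 15 mm of the pile's centre seen from above and its length within 10 degrees of the pile's; the pile stands level on the bench (horizontal distance between press_plate and tall_pile below 0.015 m and z of press_plate in the frame of tall_pile between 0.022 and 0.028 m and angle between the y axis of press_plate and the y axis of tall_pile, either way round below 0.175 rad and angle between each of press_plate, tall_pile's own z axis and vertical below 0.07 rad and linear speed of each of press_plate, tall_pile below 0.02 m/s); the robot touches nothing.
It fails at once if either pile was shifted more than 25 mm (distance of any of tall_pile, low_pile from where it was at the start of the episode above 0.025 m).
It fails at once if the press plate was dropped on the pile from more than about 20 mm (horizontal distance between press_plate and tall_pile below 0.06 m and linear speed of press_plate above 0.6 m/s and contact force between the fingers and press_plate below 0.3 N).
It also fails if it takes over 54 s, if anything falls off the work surface, if the arm or the gripper's body presses on something with over 40 N, if the wrist force passes 120 N, or if a joint passes its speed limit or range.

## Working session

There is one attempt and no reset: what is moved stays moved. The work goes in short steps, Python scripts to look and compute and a tool call to move; the robot and the scene stay as the last step left them, time stands still between calls to the robot, and variables do not carry over. Pictures are saved under pics/ and viewed, at most 12 in all, crops included, and the job is handed in when it is done.

Besides the shell and the picture viewer there is one more tool, called after "Emit:" by a JSON object that holds its "api" and its "payload". play_rows: Moves the arm, as the interface text tells. Its arguments: {"type":"object","properties":{"steps":{"type":"array"}},"required":["steps"]}

```bash
mkdir -p pics
cat > h.py <<'E'
import numpy as np, cv2
from station import *
def pts(c):
    h,w=c["range_z"].shape
    u,v=np.meshgrid(np.arange(w),np.arange(h))
    xd=(u-c["cx"])/c["fx"]; yd=(v-c["cy"])/c["fy"]
    x,y=xd.copy(),yd.copy()
    for _ in range(8):
        s=1+c["k1"]*(x*x+y*y); x,y=xd/s,yd/s
    z=c["range_z"]
    P=np.stack([x*z,y*z,z],-1)@np.array(c["rotation"]).T+np.array(c["xyz"])
    P[z==0]=np.nan
    return P
E
python3 - <<'E'
from h import *
c=capture("top"); np.savez("top.npz",**c); cv2.imwrite("pics/top.png",c["frame"])
d=capture("side"); np.savez("side.npz",**d); cv2.imwrite("pics/side.png",d["frame"])
print(c["xyz"],c["rotation"],c["k1"],c["fx"])
P=pts(c)
for v in range(20,480,40): print(v,[tuple(np.round(P[v,u],3)) for u in range(40,640,140)])
s=sense(); print(s["time_s"],s["tcp_pos"],s["ee_rot"],s["wrist_force"])
E
```

```text
[0.41403936 0.0146567  1.17449752] [[-0.01783648 -0.99673047  0.078805  ]
 [-0.9995712   0.0196068   0.02174813]
 [-0.02322214 -0.0783833  -0.99665279]] -0.16459260296458067 572.6520589339093
20 [(np.float64(1.061), np.float64(0.69), np.float64(-0.035)), (np.float64(1.012), np.float64(0.331), np.float64(0.0)), (np.float64(0.836), np.float64(0.019), np.float64(0.324)), (np.float64(0.874), np.float64(-0.225), np.float64(0.243)), (np.float64(1.006), np.float64(-0.619), np.float64(-0.0))]
60 [(np.float64(0.669), np.float64(0.328), np.float64(0.605)), (np.float64(0.7), np.float64(0.193), np.float64(0.506)), (np.float64(0.748), np.float64(0.02), np.float64(0.374)), (np.float64(0.841), np.float64(-0.245), np.float64(0.142)), (np.float64(0.909), np.float64(-0.607), np.float64(-0.004))]
100 [(np.float64(0.634), np.float64(0.341), np.float64(0.573)), (np.float64(0.82), np.float64(0.322), np.float64(0.012)), (np.float64(0.707), np.float64(0.021), np.float64(0.313)), (np.float64(0.801), np.float64(-0.269), np.float64(0.024)), (np.float64(0.716), np.float64(-0.446), np.float64(0.285))]
140 [(np.f
[... 2254 characters left out ...]
np.float64(0.036), np.float64(-0.002)), (np.float64(-0.052), np.float64(-0.436), np.float64(-0.814)), (np.float64(-0.085), np.float64(-0.959), np.float64(-0.825))]
460 [(np.float64(-0.207), np.float64(1.085), np.float64(-0.818)), (np.float64(-0.184), np.float64(0.547), np.float64(-0.818)), (np.float64(0.066), np.float64(0.037), np.float64(0.01)), (np.float64(-0.195), np.float64(-0.436), np.float64(-0.816)), (np.float64(-0.229), np.float64(-0.955), np.float64(-0.811))]
0.1 [0.26305131 0.56637559 0.23557856] [[ 9.06886031e-01 -4.21375386e-01 -7.14483392e-04]
 [-4.21375973e-01 -9.06884175e-01 -1.83923904e-03]
 [ 1.27056379e-04  1.96904633e-03 -9.99998053e-01]] [0.58993717 0.09136353 0.47294498]
```

View pics/top.png

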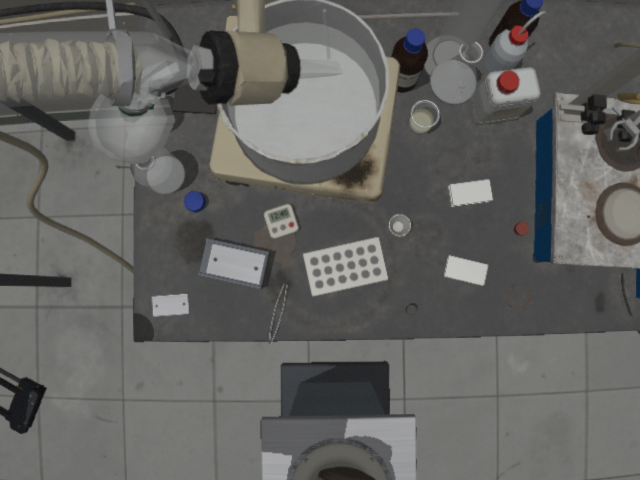

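The picture shows the stand with its plate at about (235,263). The two piles are at (471,193) and (466,271), and a small look-alike plate is at (170,305). The bath is at (305,95).

Run:
```python
from h import *
c=dict(np.load("top.npz")); P=pts(c); f=c["frame"]
hsv=cv2.cvtColor(f,cv2.COLOR_BGR2HSV)
m=((hsv[...,1]<60)&(hsv[...,2]>140)).astype(np.uint8)
def cast(px,z):
    k=np.array([[c["fx"],0,c["cx"]],[0,c["fy"],c["cy"]],[0,0,1]],float)
    q=cv2.undistortPoints(np.array(px,np.float64).reshape(-1,1,2),k,np.array([c["k1"],0,0,0.])).reshape(-1,2)
    d=np.c_[q,np.ones(len(q))]@c["rotation"].T
    return (c["xyz"]+d*((z-c["xyz"][2])/d[:,2])[:,None])[:,:2]
for n,(x0,y0,x1,y1),zs in [("stand",(190,230,285,300),[.046]),("rear",(440,170,505,215),[.025,.01]),("front",(435,245,500,295),[.025,.01]),("small",(145,285,195,325),[.006])]:
    mm=np.zeros_like(m); mm[y0:y1,x0:x1]=m[y0:y1,x0:x1]
    k=max(cv2.findContours(mm,0,1)[0],key=cv2.contourArea)
    mk=cv2.erode(cv2.drawContours(mm*0,[k],-1,1,-1),np.ones((5,5)))>0
    print(n,cv2.contourArea(k),"depth z",np.nanmedian(P[mk],0).round(4))
    for z in zs:
        w=cast(k.reshape(-1,2),z).astype(np.float32)*1000
        r=cv2.minAreaRect(w); print(z,r)
# stand outline by height
g=np.zeros_like(m);sl=np.s_[225:305,190:285]; zz=P[...,2]; g[sl]=((zz[sl]>.03)&(zz[sl]<.06)); 
k=max(cv2.findContours(g,0,1)[0],key=cv2.contourArea); print("standtop",cv2.minAreaRect(cast(k.reshape(-1,2),.045).astype(np.float32)*1000))
a=cv2.resize(f[225:325,140:290],None,fx=4,fy=4,interpolation=2);b=cv2.resize(f[165:295,435:510],None,fx=4,fy=4)[:520]
W=np.zeros((520,900,3),np.uint8);W[:400,:600]=a;W[:520,600:]=b
cv2.imwrite("pics/crop.png",cv2.resize(W,(800,462)))
```

```text
stand 1495.0 depth z [0.4671 0.1978 0.0452]
0.046 ((467.4922180175781, 198.02450561523438), (107.8380355834961, 58.77552795410156), 76.7334976196289)
rear 821.5 depth z [ 0.6053 -0.2804  0.0243]
0.025 ((604.631591796875, -279.7129211425781), (45.255516052246094, 87.16697692871094), 7.197216987609863)
0.01 ((607.1185302734375, -283.5542907714844), (45.84608459472656, 88.30441284179688), 7.197367191314697)
front 818.5 depth z [ 0.4466 -0.2683  0.0094]
0.025 ((446.16998291015625, -264.102783203125), (84.59793090820312, 43.79953384399414), 74.9248046875)
0.01 ((446.5893249511719, -267.7403564453125), (85.70185089111328, 44.37108612060547), 74.9247817993164)
small 645.5 depth z [0.3858 0.3423 0.0033]
0.006 ((386.19036865234375, 341.85833740234375), (41.12208938598633, 75.64659118652344), 3.9048733711242676)
standtop ((469.1453552246094, 202.23403930664062), (130.3252410888672, 76.30005645751953), 76.66983795166016)
```

View pics/crop.png

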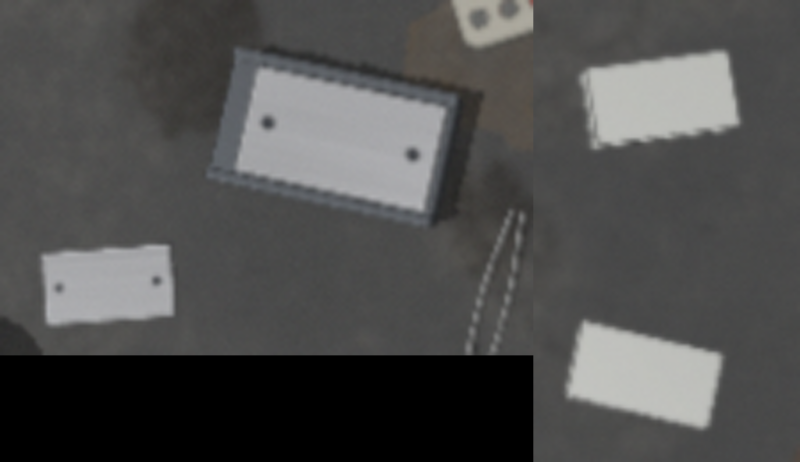

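View pics/side.png

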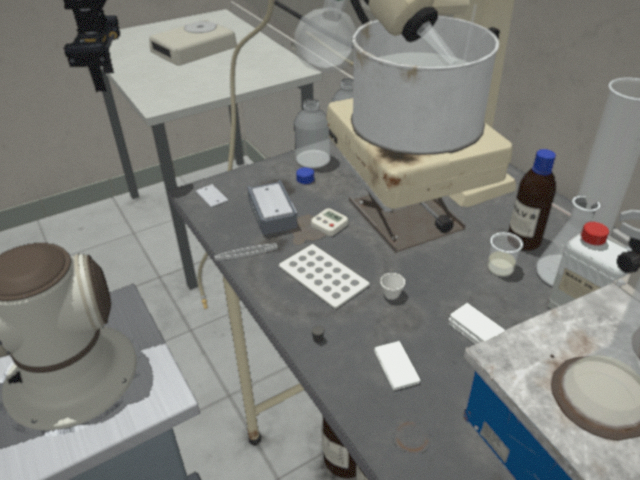

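The crop shows the press plate (two dots) lying in the lane, nearer its right end. It also confirms that the rear pile is the taller one, because its left side wall is visible. The side view agrees: the thick pile is at (475,323), the thin one at (397,365), and the bath overhangs behind the stand.

Next I check the clearances before moving.

Run:
```python
from h import *
A=[]
for n in("top","side"):
    A.append(pts(dict(np.load(n+".npz"))).reshape(-1,3))
A=np.vstack(A);A=A[~np.isnan(A[:,0])]
def info(t,x0,x1,y0,y1,z0=.06):
    s=A[(A[:,0]>x0)&(A[:,0]<x1)&(A[:,1]>y0)&(A[:,1]<y1)&(A[:,2]>z0)]
    print(t,len(s),s.min(0).round(3) if len(s) else "",s.max(0).round(3) if len(s) else "")
info("around stand",.35,.75,.2,.45);info("bath front",.4,.62,-.2,.35);info("left of bath",.5,.7,.2,.35)
info("right of bath",.5,.75,-.3,-.1);info("box",.4,.75,-.5,-.3);info("box front",.3,.45,-.6,-.3);info("behind pile",.65,.8,-.4,-.15)
info("low stuff",.3,.56,-.35,.13,.012);info("timer",.5,.6,.05,.15,.01)
print({k:sense()[k] for k in("time_s","joints")})
```

```text
around stand 23535 [0.608 0.2   0.06 ] [0.75  0.449 0.63 ]
bath front 14766 [ 0.562 -0.089  0.061] [0.62  0.35  0.388]
left of bath 17804 [0.608 0.2   0.06 ] [0.7   0.35  0.622]
right of bath 906 [ 0.683 -0.212  0.06 ] [ 0.75  -0.1    0.224]
box 26407 [ 0.443 -0.5    0.06 ] [ 0.75  -0.388  0.456]
box front 2595 [ 0.435 -0.6    0.069] [ 0.45  -0.409  0.173]
behind pile 5837 [ 0.711 -0.4    0.06 ] [ 0.8   -0.155  0.252]
low stuff 1784 [ 0.319 -0.311  0.012] [0.56 0.13 0.04]
timer 3822 [0.52 0.05 0.01] [0.6   0.146 0.388]
{'time_s': 0.1, 'joints': array([ 7.99035249e+01,  2.20855758e+01,  3.87109948e-01, -2.34757286e-02,
       -6.84124611e+01, -1.48163629e+01])}
```

Emit:
{"api": "play_rows", "payload": {"steps": [{"az": -5.8}, {"az": -5.8}, {"dx": 20, "dy": 28}, {"dx": 24, "dy": 34}, {"dx": 24, "dy": 34}, {"dx": 24, "dy": 34}, {"dx": 24, "dy": 34}, {"dx": 24, "dy": 34}, {"dx": 24, "dy": 34}, {"dx": 24, "dy": 34}, {"dx": 24, "dy": 34}, {"dx": 24, "dy": 34}, {"dx": 24, "dy": 34}, {"dx": 24, "dy": 34, "claw": 0}, {"claw": 0}, {"claw": 0}, {"claw": 0}]}}

```text
invalid input at $.steps[0]: expected keys ax, ay, az, dx, dy, dz, claw
```

```bash
cat >> h.py <<'E'
S0=np.array([.4691,.2022]);SA=np.radians(76.7);U=np.array([np.cos(SA),np.sin(SA)]);V=np.array([np.sin(SA),-np.cos(SA)])
def go(x,y,z,yaw=None):
    s=sense();R=np.array(s["ee_rot"]);p=np.array(s["tcp_pos"])
    cy=np.degrees(np.arctan2(R[1,0],R[0,0]))
    if yaw is not None:
        print("az",(cy-yaw+180)%360-180); a=np.radians(yaw); R=np.array([[np.cos(a),np.sin(a),0],[np.sin(a),-np.cos(a),0],[0,0,-1]])
    print("t",s["time_s"],"p",p.round(4),"yaw",cy.round(2),"tilt",np.degrees(np.arccos(-s["ee_rot"][2][2])).round(2),"F",np.round(s["wrist_force"],1),"dxyz mm",(R.T@(np.array([x,y,z])-p)*1000).round(1))
E
python3 - <<'E'
from h import *
c=capture("wrist"); cv2.imwrite("pics/w1.png",c["frame"]); np.savez("w1.npz",**c)
go(*(S0-.097*U),.0565)
E
```

```text
t 0.15 p [0.2631 0.5665 0.2357] yaw -24.92 tilt 0.09 F [-0.3 -0.   0.5] dxyz mm [359.8 338.3 179.8]
```

View pics/w1.png

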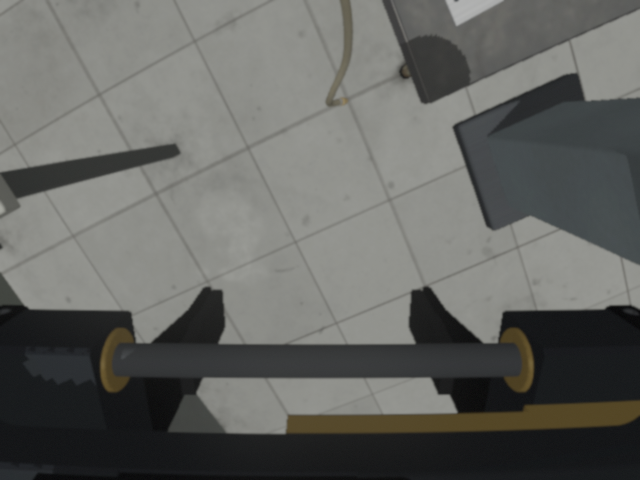

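The move was refused because each row needs every key. The picture shows only floor and the open fingers at (210,300) and (425,300). I'll resend the rows with all keys.

Emit:
{"api": "play_rows", "payload": {"steps": [{"ax": 0, "ay": 0, "az": -5.8, "dx": 0, "dy": 0, "dz": 0, "claw": 87}, {"ax": 0, "ay": 0, "az": -5.8, "dx": 0, "dy": 0, "dz": 0, "claw": 87}, {"ax": 0, "ay": 0, "az": 0, "dx": 20, "dy": 28, "dz": 0, "claw": 87}, {"ax": 0, "ay": 0, "az": 0, "dx": 24, "dy": 34, "dz": 0, "claw": 87}, {"ax": 0, "ay": 0, "az": 0, "dx": 24, "dy": 34, "dz": 0, "claw": 87}, {"ax": 0, "ay": 0, "az": 0, "dx": 24, "dy": 34, "dz": 0, "claw": 87}, {"ax": 0, "ay": 0, "az": 0, "dx": 24, "dy": 34, "dz": 0, "claw": 87}, {"ax": 0, "ay": 0, "az": 0, "dx": 24, "dy": 34, "dz": 0, "claw": 87}, {"ax": 0, "ay": 0, "az": 0, "dx": 24, "dy": 34, "dz": 0, "claw": 87}, {"ax": 0, "ay": 0, "az": 0, "dx": 24, "dy": 34, "dz": 0, "claw": 0}, {"ax": 0, "ay": 0, "az": 0, "dx": 24, "dy": 34, "dz": 0, "claw": 0}, {"ax": 0, "ay": 0, "az": 0, "dx": 24, "dy": 34, "dz": 0, "claw": 0}, {"ax": 0, "ay": 0, "az": 0, "dx": 24, "dy": 34, "dz": 0, "claw": 0}, {"ax": 0, "ay": 0, "az": 0, "dx": 24, "dy": 34, "dz": 0, "claw": 0}, {"ax": 0, "ay": 0, "az": 0, "dx": 0, "dy": 0, "dz": 0, "claw": 0}, {"ax": 0, "ay": 0, "az": 0, "dx": 0, "dy": 0, "dz": 0, "claw": 0}]}}

```text
time_s: 1.75
tcp_pos: [0.447, 0.1094, 0.2363]
ee_rot: [[0.973, -0.233, -0.0], [-0.233, -0.973, -0.0], [-0.0, 0.0, -1.0]]
wrist_force: [0.4, 0.3, -0.4]
gripper_width: 0.447
gripper_force: 0.0
```

Run:
```python
from h import *
c=capture("wrist"); cv2.imwrite("pics/w2.png",c["frame"]); np.savez("w2.npz",**c)
go(*(S0-.097*U),.0565); print(sense()["joints"],sense()["gripper_width"])
```

```text
t 1.8 p [0.4469 0.1102 0.2364] yaw -13.35 tilt 0.02 F [-0.2  0.7 -0. ] dxyz mm [  0.5   2.4 179.9]
[ 3.41559286e+01  5.80245342e+00 -2.15392684e+01 -1.48639861e-02
 -6.26718647e+01  4.25004855e+01] 0.4031426165027758
```

View pics/w2.png

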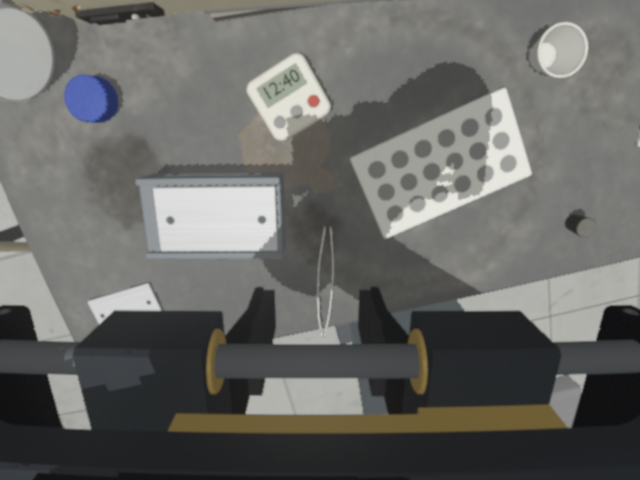

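The wrist view shows the stand at (210,215) with the plate in it, and the small look-alike at (125,300). The fingers are right of the stand and still closing. I refine the plate pose from here and look at the arm's shape.

```bash
cat >> h.py <<'E'
def cast(c,px,z):
    k=np.array([[c["fx"],0,c["cx"]],[0,c["fy"],c["cy"]],[0,0,1]],float)
    q=cv2.undistortPoints(np.array(px,np.float64).reshape(-1,1,2),k,np.array([c["k1"],0,0,0.])).reshape(-1,2)
    d=np.c_[q,np.ones(len(q))]@np.array(c["rotation"]).T
    return (np.array(c["xyz"])+d*((z-c["xyz"][2])/d[:,2])[:,None])[:,:2]
def rect(c,m,z):
    k=max(cv2.findContours(m.astype(np.uint8),0,1)[0],key=cv2.contourArea)
    return cv2.minAreaRect(cast(c,k.reshape(-1,2),z).astype(np.float32)*1000)
E
python3 - <<'E'
from h import *
c=dict(np.load("w2.npz")); P=pts(c)
roi=np.zeros((480,640),bool);roi[165:270,125:300]=1
print("plate",rect(c,roi&(c["frame"].min(2)>170),.046))
print("stand",rect(c,roi&(P[...,2]>.035)&(P[...,2]<.06),.045))
a=capture("top")["frame"];b=capture("side")["frame"]
cv2.imwrite("pics/both.png",cv2.resize(np.hstack([a,b]),(800,300),interpolation=3))
E
```

```text
plate ((466.3949890136719, 198.0902862548828), (109.36846160888672, 58.86207962036133), 76.63237762451172)
stand ((468.01593017578125, 202.35855102539062), (129.57406616210938, 76.54644775390625), 76.60802459716797)
```

View pics/both.png

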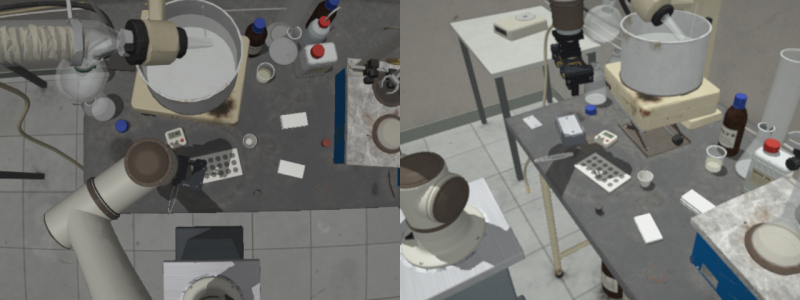

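The left half (top view) shows the arm standing left of the gripper: wrist ball at about (150,162), elbow at (75,220). That offset matters beside the bath, so I measure the arm in 3D.

Run:
```python
from h import *
c=capture("top");P=pts(c);np.savez("top2.npz",**c)
for u,v in [(304,270),(270,262),(240,258),(215,275),(180,300),(150,325),(120,345),(100,375),(150,400),(180,440),(240,230),(330,460)]: print(u,v,P[v,u].round(3))
d=capture("side");Q=pts(d)
for u,v in [(275,15),(275,60),(275,100),(270,130)]: print("s",u,v,Q[v,u].round(3))
# arm extents: points in top differing from first picture
o=pts(dict(np.load("top.npz")));k=(P[...,2]-o[...,2]>.05);A=P[k]
for x in np.arange(-.1,.56,.05):
  s=A[(A[:,0]>x)&(A[:,0]<x+.05)]
  if len(s): print("x",round(x,2),"y",np.percentile(s[:,1],[1,99]).round(3),"z",np.percentile(s[:,2],[1,50,99]).round(3))
```

```text
304 270 [0.454 0.063 0.001]
270 262 [0.443 0.075 0.581]
240 258 [0.447 0.104 0.591]
215 275 [0.43  0.131 0.589]
180 300 [0.405 0.174 0.566]
150 325 [0.378 0.206 0.571]
120 345 [0.357 0.238 0.575]
100 375 [0.323 0.265 0.567]
150 400 [0.304 0.196 0.606]
180 440 [0.27  0.16  0.629]
240 230 [0.477 0.105 0.585]
330 460 [0.069 0.017 0.021]
s 275 15 [0.44  0.069 0.47 ]
s 275 60 [0.439 0.077 0.399]
s 275 100 [0.442 0.094 0.323]
s 270 130 [0.4   0.034 0.306]
x 0.2 y [0.104 0.204] z [0.606 0.642 0.653]
x 0.25 y [0.122 0.261] z [0.551 0.619 0.644]
x 0.3 y [0.161 0.297] z [0.545 0.581 0.608]
x 0.35 y [0.039 0.3  ] z [0.335 0.565 0.577]
x 0.4 y [0.021 0.231] z [0.312 0.566 0.591]
x 0.45 y [0.017 0.162] z [0.309 0.582 0.592]
x 0.5 y [0.189 0.192] z [0.332 0.332 0.335]
```

Emit:
{"api": "play_rows", "payload": {"steps": [{"ax": 0, "ay": 0, "az": 0, "dx": 0, "dy": 0, "dz": 30, "claw": 0}, {"ax": 0, "ay": 0, "az": 0, "dx": 0, "dy": 0, "dz": 40, "claw": 0}, {"ax": 0, "ay": 0, "az": 0, "dx": 0, "dy": 0, "dz": 40, "claw": 0}, {"ax": 0, "ay": 0, "az": 0, "dx": 0, "dy": 0, "dz": 40, "claw": 0}, {"ax": 0, "ay": 0, "az": 0, "dx": 0, "dy": 0, "dz": 20, "claw": 0}, {"ax": 0, "ay": 0, "az": 0, "dx": 0, "dy": 0, "dz": 10, "claw": 0}, {"ax": 0, "ay": 0, "az": 0, "dx": 0, "dy": 0, "dz": 0, "claw": 0}, {"ax": 0, "ay": 0, "az": 0, "dx": 0, "dy": 0, "dz": 0, "claw": 0}]}}

```text
time_s: 2.8
tcp_pos: [0.4478, 0.1111, 0.0575]
ee_rot: [[0.973, -0.229, 0.002], [-0.229, -0.973, 0.001], [0.002, -0.001, -1.0]]
wrist_force: [0.2, -0.8, -0.8]
gripper_width: 0.002
gripper_force: 0.0
```

Run:
```python
from h import *
go(*(S0-.025*U),.0565); print(sense()["gripper_width"])
```

```text
t 2.8 p [0.4478 0.1111 0.0575] yaw -13.24 tilt 0.11 F [ 0.2 -0.8 -0.8] dxyz mm [ -0.2 -68.5   1. ]
0.002104667865481249
```

Emit:
{"api": "play_rows", "payload": {"steps": [{"ax": 0, "ay": 0, "az": 0, "dx": 0, "dy": -5, "dz": 1, "claw": 0}, {"ax": 0, "ay": 0, "az": 0, "dx": 0, "dy": -5, "dz": 0, "claw": 0}, {"ax": 0, "ay": 0, "az": 0, "dx": 0, "dy": -4, "dz": 0, "claw": 0}, {"ax": 0, "ay": 0, "az": 0, "dx": 0, "dy": -4, "dz": 0, "claw": 0}, {"ax": 0, "ay": 0, "az": 0, "dx": 0, "dy": -4, "dz": 0, "claw": 0}, {"ax": 0, "ay": 0, "az": 0, "dx": 0, "dy": -4, "dz": 0, "claw": 0}, {"ax": 0, "ay": 0, "az": 0, "dx": 0, "dy": -4, "dz": 0, "claw": 0}, {"ax": 0, "ay": 0, "az": 0, "dx": 0, "dy": -4, "dz": 0, "claw": 0}, {"ax": 0, "ay": 0, "az": 0, "dx": 0, "dy": -4, "dz": 0, "claw": 0}, {"ax": 0, "ay": 0, "az": 0, "dx": 0, "dy": -4, "dz": 0, "claw": 0}, {"ax": 0, "ay": 0, "az": 0, "dx": 0, "dy": -4, "dz": 0, "claw": 0}, {"ax": 0, "ay": 0, "az": 0, "dx": 0, "dy": -4, "dz": 0, "claw": 0}, {"ax": 0, "ay": 0, "az": 0, "dx": 0, "dy": -4, "dz": 0, "claw": 0}, {"ax": 0, "ay": 0, "az": 0, "dx": 0, "dy": -4, "dz": 0, "claw": 0}, {"ax": 0, "ay": 0, "az": 0, "dx": 0, "dy": -4, "dz": 0, "claw": 0}, {"ax": 0, "ay": 0, "az": 0, "dx": 0, "dy": -3, "dz": 0, "claw": 0}, {"ax": 0, "ay": 0, "az": 0, "dx": 0, "dy": -3, "dz": 0, "claw": 0}, {"ax": 0, "ay": 0, "az": 0, "dx": 0, "dy": 0, "dz": 0, "claw": 0}, {"ax": 0, "ay": 0, "az": 0, "dx": 0, "dy": 0, "dz": 0, "claw": 0}]}}

```text
time_s: 4.7
tcp_pos: [0.4628, 0.1766, 0.0556]
ee_rot: [[0.973, -0.23, 0.0], [-0.23, -0.973, 0.0], [0.0, -0.0, -1.0]]
wrist_force: [0.2, -0.8, 0.7]
gripper_width: 0.009
gripper_force: 0.0
```

Run:
```python
from h import *
go(*(S0+.087*U),.13,-103.3)
c=capture("wrist");P=pts(c);np.savez("w3.npz",**c);cv2.imwrite("pics/w3.png",c["frame"])
```

```text
az 89.99213261955231
t 4.7 p [0.4628 0.1766 0.0556] yaw -13.31 tilt 0.03 F [ 0.2 -0.8  0.7] dxyz mm [-113.3   -0.2  -74.4]
```

View pics/w3.png

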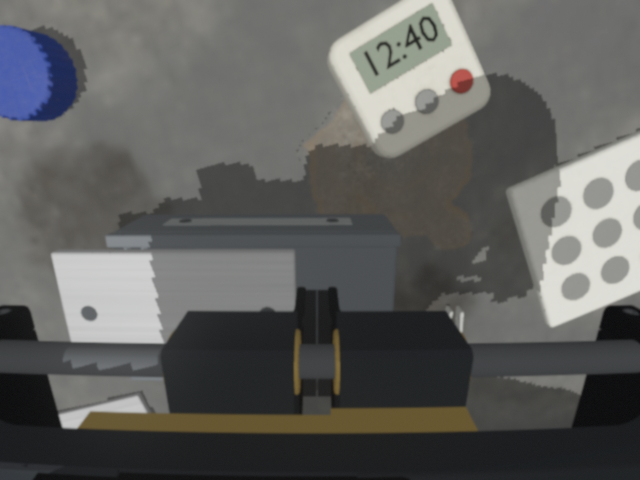

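The plate now sticks out left of the stand, from its left edge at x≈55 to the stand's end at x≈110, which is only about 26 mm. I push 9 mm more, then lift, move over and turn the tool.

Emit:
{"api": "play_rows", "payload": {"steps": [{"ax": 0, "ay": 0, "az": 0, "dx": 0, "dy": -3, "dz": 0, "claw": 0}, {"ax": 0, "ay": 0, "az": 0, "dx": 0, "dy": -3, "dz": 0, "claw": 0}, {"ax": 0, "ay": 0, "az": 0, "dx": 0, "dy": -3, "dz": 0, "claw": 0}, {"ax": 0, "ay": 0, "az": 0, "dx": 0, "dy": 0, "dz": 0, "claw": 0}, {"ax": 0, "ay": 0, "az": 0, "dx": 0, "dy": 0, "dz": 0, "claw": 0}, {"ax": 0, "ay": 0, "az": 0, "dx": 0, "dy": 2, "dz": 0, "claw": 0}, {"ax": 0, "ay": 0, "az": 0, "dx": 0, "dy": 0, "dz": -15, "claw": 0}, {"ax": 0, "ay": 0, "az": 0, "dx": 0, "dy": 0, "dz": -30, "claw": 0}, {"ax": 0, "ay": 0, "az": 0, "dx": 0, "dy": 0, "dz": -30, "claw": 87}, {"ax": 0, "ay": 0, "az": 0, "dx": 0, "dy": -26, "dz": 0, "claw": 87}, {"ax": 0, "ay": 0, "az": 0, "dx": 0, "dy": -30, "dz": 0, "claw": 87}, {"ax": 0, "ay": 0, "az": 0, "dx": 0, "dy": -30, "dz": 0, "claw": 87}, {"ax": 0, "ay": 0, "az": 0, "dx": 0, "dy": -20, "dz": 0, "claw": 87}]}}

```text
time_s: 6.05
tcp_pos: [0.4892, 0.288, 0.1307]
ee_rot: [[0.973, -0.23, 0.001], [-0.23, -0.973, 0.001], [0.001, -0.001, -1.0]]
wrist_force: [-0.4, 0.0, 0.5]
gripper_width: 0.376
gripper_force: 0.0
```

Emit:
{"api": "play_rows", "payload": {"steps": [{"ax": 0, "ay": 0, "az": 8, "dx": 0, "dy": 0, "dz": 0, "claw": 87}, {"ax": 0, "ay": 0, "az": 8, "dx": 0, "dy": 0, "dz": 0, "claw": 87}, {"ax": 0, "ay": 0, "az": 8, "dx": 0, "dy": 0, "dz": 0, "claw": 87}, {"ax": 0, "ay": 0, "az": 8, "dx": 0, "dy": 0, "dz": 0, "claw": 87}, {"ax": 0, "ay": 0, "az": 8, "dx": 0, "dy": 0, "dz": 0, "claw": 87}, {"ax": 0, "ay": 0, "az": 8, "dx": 0, "dy": 0, "dz": 0, "claw": 87}, {"ax": 0, "ay": 0, "az": 8, "dx": 0, "dy": 0, "dz": 0, "claw": 87}, {"ax": 0, "ay": 0, "az": 8, "dx": 0, "dy": 0, "dz": 0, "claw": 87}, {"ax": 0, "ay": 0, "az": 8, "dx": 0, "dy": 0, "dz": 0, "claw": 87}, {"ax": 0, "ay": 0, "az": 8, "dx": 0, "dy": 0, "dz": 0, "claw": 87}, {"ax": 0, "ay": 0, "az": 8, "dx": 0, "dy": 0, "dz": 0, "claw": 87}, {"ax": 0, "ay": 0, "az": 2, "dx": 0, "dy": 0, "dz": 0, "claw": 87}, {"ax": 0, "ay": 0, "az": 0, "dx": 0, "dy": 0, "dz": 0, "claw": 87}, {"ax": 0, "ay": 0, "az": 0, "dx": 0, "dy": 0, "dz": 0, "claw": 87}]}}

```text
time_s: 7.45
tcp_pos: [0.4887, 0.2862, 0.1305]
ee_rot: [[-0.23, -0.973, -0.0], [-0.973, 0.23, -0.0], [0.0, 0.0, -1.0]]
wrist_force: [0.5, -0.8, -0.3]
gripper_width: 1.0
gripper_force: 0.0
```

Run:
```python
from h import *
go(*(S0+.087*U),.041,-103.3); print(sense()["gripper_width"])
c=capture("wrist");np.savez("w4.npz",**c);cv2.imwrite("pics/w4.png",c["frame"])
```

```text
az 0.02901070745627976
t 7.45 p [0.4887 0.2862 0.1305] yaw -103.27 tilt 0.01 F [ 0.5 -0.8 -0.3] dxyz mm [-0.7 -0.3 89.5]
1.0001603777225454
```

View pics/w4.png

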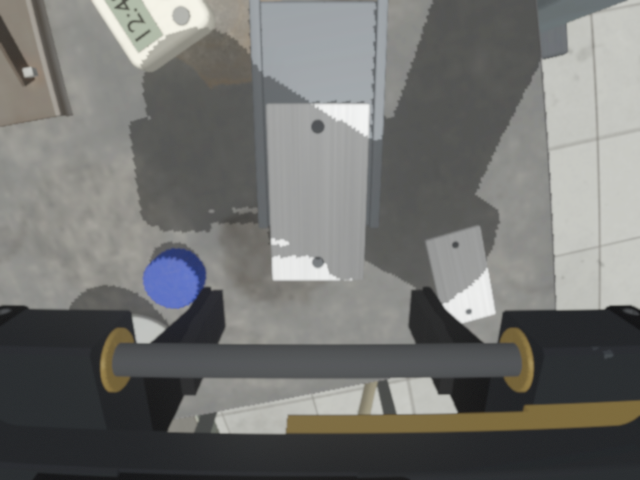

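The plate sticks out past the stand's end (rows 228 to 282) between the open fingers. The blue cap at (175,278) might lie near a finger, so I measure that and the plate.

Run:
```python
from h import *
c=dict(np.load("w4.npz"));P=pts(c)
corners=cast(c,[(266,104),(370,104),(272,281),(363,281)],.046)
for q in corners: print("stand frame",((q-S0)@V).round(4),((q-S0)@U).round(4))
q=cast(c,[(262,227),(376,227)],.045)
for r in q: print("kerb end",((r-S0)@V).round(4),((r-S0)@U).round(4))
hsv=cv2.cvtColor(c["frame"],cv2.COLOR_BGR2HSV); b=(hsv[...,0]>105)&(hsv[...,0]<130)&(hsv[...,1]>150)
B=P[b&(np.arange(640)[None,:]<230)];B=B[~np.isnan(B[:,0])];d=B[:,:2]-S0
print("cap V",np.percentile(d@V,[1,99]),"U",np.percentile(d@U,[1,99]),"z",np.percentile(B[:,2],[1,50,99]))
w=P[240:320,430:490].reshape(-1,3);w=w[w[:,2]>-.05];print("small z",np.nanpercentile(w[:,2],[5,50,95]))
tp=np.array(sense()["tcp_pos"][:2])-S0;print("tcp V,U",tp@V,tp@U)
```

```text
stand frame 0.0278 -0.0078
stand frame -0.0316 -0.0079
stand frame 0.0278 0.1014
stand frame -0.0316 0.1013
kerb end 0.0329 0.0652
kerb end -0.0385 0.0651
cap V [0.08465353 0.11133042] U [0.09352454 0.12273593] z [0.00327274 0.01266242 0.01952778]
small z [-0.00086271  0.00313074  0.13703664]
tcp V,U -0.00029759962858600655 0.08630540893896438
```

Emit:
{"api": "play_rows", "payload": {"steps": [{"ax": 0, "ay": 0, "az": 0, "dx": 0, "dy": 1.7, "dz": 15, "claw": 87}, {"ax": 0, "ay": 0, "az": 0, "dx": 0, "dy": 0, "dz": 20, "claw": 87}, {"ax": 0, "ay": 0, "az": 0, "dx": 0, "dy": 0, "dz": 20, "claw": 87}, {"ax": 0, "ay": 0, "az": 0, "dx": 0, "dy": 0, "dz": 15, "claw": 87}, {"ax": 0, "ay": 0, "az": 0, "dx": 0, "dy": 0, "dz": 10, "claw": 87}, {"ax": 0, "ay": 0, "az": 0, "dx": 0, "dy": 0, "dz": 9.5, "claw": 87}, {"ax": 0, "ay": 0, "az": 0, "dx": 0, "dy": 0, "dz": 0, "claw": 87}, {"ax": 0, "ay": 0, "az": 0, "dx": 0, "dy": 0, "dz": 0, "claw": 50}, {"ax": 0, "ay": 0, "az": 0, "dx": 0, "dy": 0, "dz": 0, "claw": 50}, {"ax": 0, "ay": 0, "az": 0, "dx": 0, "dy": 0, "dz": 0, "claw": 50}, {"ax": 0, "ay": 0, "az": 0, "dx": 0, "dy": 0, "dz": 0, "claw": 50}, {"ax": 0, "ay": 0, "az": 0, "dx": 0, "dy": 0, "dz": 0, "claw": 50}, {"ax": 0, "ay": 0, "az": 0, "dx": 0, "dy": 0, "dz": 0, "claw": 50}]}}

```text
time_s: 8.8
tcp_pos: [0.4873, 0.287, 0.0415]
ee_rot: [[-0.23, -0.973, 0.001], [-0.973, 0.23, 0.001], [-0.001, -0.001, -1.0]]
wrist_force: [-0.2, -0.5, 1.7]
gripper_width: 0.68
gripper_force: 30.0
```

Emit:
{"api": "play_rows", "payload": {"steps": [{"ax": 0, "ay": 0, "az": 0, "dx": 0, "dy": 0, "dz": -5, "claw": 50}, {"ax": 0, "ay": 0, "az": 0, "dx": 0, "dy": 0, "dz": -15, "claw": 50}, {"ax": 0, "ay": 0, "az": 0, "dx": 0, "dy": 0, "dz": -20, "claw": 50}, {"ax": 0, "ay": 0, "az": 0, "dx": 0, "dy": 0, "dz": -20, "claw": 50}, {"ax": 0, "ay": 0, "az": 0, "dx": 0, "dy": 0, "dz": -20, "claw": 50}, {"ax": 0, "ay": 0, "az": 0, "dx": 0, "dy": 0, "dz": -15, "claw": 50}, {"ax": 0, "ay": 0, "az": 0, "dx": 0, "dy": 0, "dz": -5, "claw": 50}, {"ax": 0, "ay": 0, "az": 0, "dx": 10, "dy": 11, "dz": 0, "claw": 50}, {"ax": 0, "ay": 0, "az": 0, "dx": 20, "dy": 23, "dz": 0, "claw": 50}, {"ax": 0, "ay": 0, "az": 0, "dx": 20, "dy": 23, "dz": 0, "claw": 50}, {"ax": 0, "ay": 0, "az": 0, "dx": 0, "dy": 0, "dz": 0, "claw": 50}]}}

```text
time_s: 9.9
tcp_pos: [0.4163, 0.2483, 0.14]
ee_rot: [[-0.231, -0.973, -0.004], [-0.973, 0.231, -0.003], [0.004, 0.004, -1.0]]
wrist_force: [0.4, 0.5, -1.5]
gripper_width: 0.683
gripper_force: 30.0
```

Emit:
{"api": "play_rows", "payload": {"steps": [{"ax": 0, "ay": 0, "az": 0, "dx": 10, "dy": -2, "dz": 0, "claw": 50}, {"ax": 0, "ay": 0, "az": 0, "dx": 20, "dy": -5, "dz": 0, "claw": 50}, {"ax": 0, "ay": 0, "az": 0, "dx": 30, "dy": -7, "dz": 0, "claw": 50}, {"ax": 0, "ay": 0, "az": 0, "dx": 30, "dy": -7, "dz": 0, "claw": 50}, {"ax": 0, "ay": 0, "az": 0, "dx": 30, "dy": -7, "dz": 0, "claw": 50}, {"ax": 0, "ay": 0, "az": 0, "dx": 30, "dy": -7, "dz": 0, "claw": 50}, {"ax": 0, "ay": 0, "az": 0, "dx": 30, "dy": -7, "dz": 0, "claw": 50}, {"ax": 0, "ay": 0, "az": 0, "dx": 30, "dy": -7, "dz": 0, "claw": 50}, {"ax": 0, "ay": 0, "az": 0, "dx": 30, "dy": -7, "dz": 0, "claw": 50}, {"ax": 0, "ay": 0, "az": 0, "dx": 30, "dy": -7, "dz": 0, "claw": 50}, {"ax": 0, "ay": 0, "az": 0, "dx": 30, "dy": -7, "dz": 0, "claw": 50}, {"ax": 0, "ay": 0, "az": 0, "dx": 30, "dy": -7, "dz": 0, "claw": 50}, {"ax": 0, "ay": 0, "az": 0, "dx": 30, "dy": -7, "dz": 0, "claw": 50}, {"ax": 0, "ay": 0, "az": 0, "dx": 30, "dy": -7, "dz": 0, "claw": 50}, {"ax": 0, "ay": 0, "az": 0, "dx": 30, "dy": -7, "dz": 0, "claw": 50}, {"ax": 0, "ay": 0, "az": 0, "dx": 20, "dy": -5, "dz": 0, "claw": 50}, {"ax": 0, "ay": 0, "az": 0, "dx": 10, "dy": -2, "dz": 0, "claw": 50}, {"ax": 0, "ay": 0, "az": 0, "dx": 0, "dy": 0, "dz": 0, "claw": 50}]}}

```text
time_s: 11.7
tcp_pos: [0.4186, -0.212, 0.1406]
ee_rot: [[-0.233, -0.973, -0.001], [-0.973, 0.233, 0.0], [0.0, 0.001, -1.0]]
wrist_force: [1.1, 0.3, -1.2]
gripper_width: 0.683
gripper_force: 30.0
```

Emit:
{"api": "play_rows", "payload": {"steps": [{"ax": 0, "ay": 0, "az": -4, "dx": 0, "dy": 0, "dz": 0, "claw": 50}, {"ax": 0, "ay": 0, "az": -6, "dx": 0, "dy": 0, "dz": 0, "claw": 50}, {"ax": 0, "ay": 0, "az": -6, "dx": 0, "dy": 0, "dz": 0, "claw": 50}, {"ax": 0, "ay": 0, "az": -4.5, "dx": 0, "dy": 0, "dz": 0, "claw": 50}, {"ax": 0, "ay": 0, "az": 0, "dx": 0, "dy": 0, "dz": 0, "claw": 50}, {"ax": 0, "ay": 0, "az": 0, "dx": 0, "dy": 0, "dz": 0, "claw": 50}]}}

```text
time_s: 12.3
tcp_pos: [0.4187, -0.2102, 0.141]
ee_rot: [[0.124, -0.992, -0.0], [-0.992, -0.124, 0.0], [-0.0, 0.0, -1.0]]
wrist_force: [-0.1, -0.6, -0.4]
gripper_width: 0.679
gripper_force: 30.0
```

Run:
```python
from h import *
go(.605,-.238,.14,-82.8); print(sense()["joints"].round(1),sense()["gripper_force"])
c=capture("wrist");np.savez("w5.npz",**c);cv2.imwrite("pics/w5.png",c["frame"])
t=capture("top");np.savez("top3.npz",**t);P=pts(t);o=pts(dict(np.load("top.npz")));A=P[(P[...,2]-o[...,2]>.05)]
for y in np.arange(-.35,.2,.05):
  s=A[(A[:,1]>y)&(A[:,1]<y+.05)]
  if len(s): print("y",round(y,2),"x",np.percentile(s[:,0],[1,99]).round(3),"z",np.percentile(s[:,2],[1,50,99]).round(3))
```

```text
az -0.054348993144856195
t 12.3 p [ 0.4187 -0.2102  0.141 ] yaw -82.85 tilt 0.01 F [-0.1 -0.6 -0.4] dxyz mm [  50.9 -181.4    1. ]
[ -6.7  12.6 -28.7  -0.  -48.7  13.9] 29.977174401283264
y -0.3 x [0.329 0.426] z [0.217 0.239 0.486]
y -0.25 x [0.326 0.511] z [0.218 0.486 0.497]
y -0.2 x [0.326 0.507] z [0.212 0.47  0.496]
y -0.15 x [0.388 0.47 ] z [0.44  0.468 0.477]
y -0.1 x [0.24  0.473] z [0.451 0.539 0.653]
y -0.05 x [0.244 0.478] z [0.451 0.579 0.664]
y -0.0 x [0.237 0.471] z [0.441 0.601 0.654]
y 0.05 x [0.072 0.075] z [0.144 0.149 0.155]
y 0.1 x [0.074 0.08 ] z [0.143 0.157 0.169]
```

View pics/w5.png

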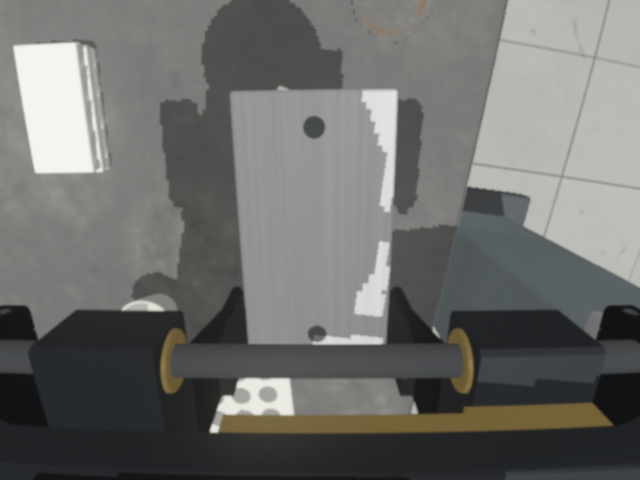

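The wrist view shows the plate held squarely by the fingers, with the thick pile at (60,105). The top depth shows the arm has a sideways link to its left (+y), about 0.2 m long. I check whether that link would meet the bath, and whether a half turn (gripping from the right) would be better. I also refine the pile pose.

Run:
```python
from h import *
A=[]
for n in("top","side"): A.append(pts(dict(np.load(n+".npz"))).reshape(-1,3))
A=np.vstack(A);A=A[~np.isnan(A[:,0])]
def info(t,x0,x1,y0,y1,z0,z1):
    s=A[(A[:,0]>x0)&(A[:,0]<x1)&(A[:,1]>y0)&(A[:,1]<y1)&(A[:,2]>z0)&(A[:,2]<z1)]
    if len(s)>5: print(t,len(s),"x",np.percentile(s[:,0],[1,99]).round(3),"y",np.percentile(s[:,1],[1,99]).round(3))
for z in np.arange(.05,.45,.04): info("bath z%.2f"%z,.5,.72,-.2,.1,z,z+.04)
for z in np.arange(.05,.5,.05): info("box z%.2f"%z,.43,.75,-.5,-.3,z,z+.05)
B=pts(dict(np.load("top3.npz")));o=pts(dict(np.load("top.npz")));L=B[(B[...,2]-o[...,2]>.05)]
for y in np.arange(-.18,.06,.03):
  s=L[(L[:,1]>y)&(L[:,1]<y+.03)&(L[:,2]<.52)]
  if len(s):print("link",round(y,2),"x",np.percentile(s[:,0],[2,98]).round(3),"z",np.percentile(s[:,2],[2,98]).round(3))
# side view of arm bottom
d=capture("side");D=pts(d);od=pts(dict(np.load("side.npz")));k=np.linalg.norm(D-od,axis=-1)>.05;s=D[k]
for y in np.arange(-.3,.1,.04):
  q=s[(s[:,1]>y)&(s[:,1]<y+.04)&(s[:,2]>.1)]
  if len(q):print("side",round(y,2),"x",np.percentile(q[:,0],[2,98]).round(3),"z",np.percentile(q[:,2],[1,50,99]).round(3))
c=dict(np.load("w5.npz"));m=(c["frame"].min(2)>180);m[:,82:]=0;m[:30]=0;m[185:]=0
print("pile",rect(c,m,.025))
```

```text
bath z0.05 419 x [0.637 0.709] y [-0.098  0.091]
bath z0.13 1481 x [0.567 0.716] y [-0.102  0.096]
bath z0.17 2565 x [0.564 0.718] y [-0.104  0.095]
bath z0.21 7094 x [0.568 0.716] y [-0.099  0.094]
bath z0.25 2732 x [0.595 0.717] y [-0.075  0.094]
bath z0.29 8977 x [0.595 0.719] y [-0.074  0.098]
bath z0.33 3095 x [0.593 0.718] y [-0.075  0.093]
bath z0.37 2674 x [0.591 0.72 ] y [-0.076  0.098]
bath z0.41 1594 x [0.672 0.719] y [0.048 0.099]
box z0.05 2768 x [0.454 0.744] y [-0.498 -0.406]
box z0.10 1518 x [0.448 0.74 ] y [-0.499 -0.399]
box z0.15 18438 x [0.445 0.728] y [-0.499 -0.397]
box z0.20 866 x [0.533 0.738] y [-0.499 -0.39 ]
box z0.25 1331 x [0.669 0.738] y [-0.49 -0.4 ]
box z0.30 1279 x [0.619 0.738] y [-0.485 -0.428]
box z0.35 458 x [0.688 0.739] y [-0.463 -0.428]
box z0.40 264 x [0.725 0.739] y [-0.454 -0.428]
box z0.45 9 x [0.728 0.738] y [-0.431 -0.428]
link -0.18 x [0.384 0.502] z [0.222 0.488]
link -0.15 x [0.389 0.466] z [0.442 0.474]
link -0.12 x [0.391 0.471] z [0.444 0.478]
link -0.09 x [0.373 0.473] z [0.452 0.518]
link -0.06 x [0.397 0.477] z [0.45  0.519]
link -0.03 x [0.371 0.481] z [0.447 0.518]
link 0.0 x [0.405 0.473] z [0.439 0.475]
side -0.3 x [0.398 0.458] z [0.141 0.146 0.148]
side -0.26 x [0.334 0.499] z [0.144 0.352 0.495]
side -0.22 x [0.325 0.502] z [0.141 0.265 0.496]
side -0.18 x [0.384 0.425] z [0.414 0.451 0.486]
side -0.14 x [0.389 0.459] z [0.405 0.464 0.478]
side -0.1 x [-0.047  0.433] z [0.138 0.499 0.554]
side -0.06 x [0.054 0.451] z [0.109 0.512 0.556]
side -0.02 x [0.057 0.466] z [0.101 0.137 0.472]
side 0.02 x [0.062 0.067] z [0.145 0.168 0.187]
side 0.06 x [-0.001  0.122] z [0.185 0.381 0.544]
pile ((603.7711181640625, -281.34320068359375), (44.127925872802734, 83.57240295410156), 6.956127643585205)
```

The left-end approach would put the sideways link into the pot (y > −0.076). With a half turn the gripper ends at the pile's right end, leaving about 25 mm to both the pot and the box. I turn it here in the open.

Emit:
{"api": "play_rows", "payload": {"steps": [{"ax": 0, "ay": 0, "az": 5, "dx": 0, "dy": 0, "dz": 0, "claw": 50}, {"ax": 0, "ay": 0, "az": 8, "dx": 0, "dy": 0, "dz": 0, "claw": 50}, {"ax": 0, "ay": 0, "az": 8, "dx": 0, "dy": 0, "dz": 0, "claw": 50}, {"ax": 0, "ay": 0, "az": 8, "dx": 0, "dy": 0, "dz": 0, "claw": 50}, {"ax": 0, "ay": 0, "az": 8, "dx": 0, "dy": 0, "dz": 0, "claw": 50}, {"ax": 0, "ay": 0, "az": 8, "dx": 0, "dy": 0, "dz": 0, "claw": 50}, {"ax": 0, "ay": 0, "az": 8, "dx": 0, "dy": 0, "dz": 0, "claw": 50}, {"ax": 0, "ay": 0, "az": 8, "dx": 0, "dy": 0, "dz": 0, "claw": 50}, {"ax": 0, "ay": 0, "az": 8, "dx": 0, "dy": 0, "dz": 0, "claw": 50}, {"ax": 0, "ay": 0, "az": 8, "dx": 0, "dy": 0, "dz": 0, "claw": 50}, {"ax": 0, "ay": 0, "az": 8, "dx": 0, "dy": 0, "dz": 0, "claw": 50}, {"ax": 0, "ay": 0, "az": 8, "dx": 0, "dy": 0, "dz": 0, "claw": 50}]}}

```text
time_s: 13.65
tcp_pos: [0.4187, -0.2108, 0.1411]
ee_rot: [[-0.998, -0.067, 0.0], [-0.067, 0.998, -0.0], [-0.0, -0.0, -1.0]]
wrist_force: [-1.0, -0.5, 0.1]
gripper_width: 0.681
gripper_force: 30.0
```

Emit:
{"api": "play_rows", "payload": {"steps": [{"ax": 0, "ay": 0, "az": 8, "dx": 0, "dy": 0, "dz": 0, "claw": 50}, {"ax": 0, "ay": 0, "az": 8, "dx": 0, "dy": 0, "dz": 0, "claw": 50}, {"ax": 0, "ay": 0, "az": 8, "dx": 0, "dy": 0, "dz": 0, "claw": 50}, {"ax": 0, "ay": 0, "az": 8, "dx": 0, "dy": 0, "dz": 0, "claw": 50}, {"ax": 0, "ay": 0, "az": 8, "dx": 0, "dy": 0, "dz": 0, "claw": 50}, {"ax": 0, "ay": 0, "az": 8, "dx": 0, "dy": 0, "dz": 0, "claw": 50}, {"ax": 0, "ay": 0, "az": 8, "dx": 0, "dy": 0, "dz": 0, "claw": 50}, {"ax": 0, "ay": 0, "az": 8, "dx": 0, "dy": 0, "dz": 0, "claw": 50}, {"ax": 0, "ay": 0, "az": 8, "dx": 0, "dy": 0, "dz": 0, "claw": 50}, {"ax": 0, "ay": 0, "az": 8, "dx": 0, "dy": 0, "dz": 0, "claw": 50}, {"ax": 0, "ay": 0, "az": 7, "dx": 0, "dy": 0, "dz": 0, "claw": 50}, {"ax": 0, "ay": 0, "az": 0, "dx": 0, "dy": 0, "dz": 0, "claw": 50}, {"ax": 0, "ay": 0, "az": 0, "dx": 0, "dy": 0, "dz": 0, "claw": 50}]}}

```text
time_s: 14.95
tcp_pos: [0.4186, -0.2108, 0.141]
ee_rot: [[-0.127, 0.992, -0.0], [0.992, 0.127, -0.0], [0.0, -0.0, -1.0]]
wrist_force: [-0.1, -0.2, 0.4]
gripper_width: 0.683
gripper_force: 30.0
```

Run:
```python
from h import *
go(.6095,-.321,.14,97.1); print(sense()["joints"].round(1))
# plate in tool frame, from w5 (TCP .4187,-.2102,.141 yaw -82.85)
c=dict(np.load("w5.npz"));a=np.radians(-82.85);X=np.array([np.cos(a),np.sin(a)]);Y=np.array([np.sin(a),-np.cos(a)])
for p in [(232,92),(396,90),(247,342)]:
    q=cast(c,[p],.146)[0]-[.4187,-.2102];print("w5 plate tool x,y",q@X,q@Y)
c=capture("top");np.savez("top4.npz",**c);P=pts(c)
T=np.array(sense()["tcp_pos"]);k=(P[...,2]>.12)&(P[...,2]<.165)&(np.linalg.norm(P[...,:2]-T[:2],axis=-1)<.13)
s=P[k];print(len(s),np.percentile(s,[1,99],axis=0).round(3),T)
k2=k.astype(np.uint8);r=rect(c,k2,.146);print("plate top view",r)
```

```text
az 0.21922562507603516
t 14.95 p [ 0.4186 -0.2108  0.141 ] yaw 97.32 tilt 0.0 F [-0.1 -0.2  0.4] dxyz mm [-132.9  175.8    1. ]
[  -6.8   12.6  -28.6    0.   -48.7 -165.9]
w5 plate tool x,y 0.09391000407489627 -0.028490617249272227
w5 plate tool x,y 0.09462483714304111 0.02862107477248934
w5 plate tool x,y -0.005296692247214677 -0.028419197982155635
1 [[ 0.38  -0.154  0.142]
 [ 0.38  -0.154  0.142]] [ 0.41865096 -0.21083424  0.14106735]
plate top view ((380.0627746582031, -153.22293090820312), (0.0, 0.0), 0.0)
```

Run:
```python
from h import *
c=capture("wrist");P=pts(c);T=np.array(sense()["tcp_pos"]);a=np.radians(97.3);X=np.array([np.cos(a),np.sin(a)]);Y=np.array([np.sin(a),-np.cos(a)])
print("cam z",c["xyz"][2],"wrist cam tool xy",(np.array(c["xyz"][:2])-T[:2])@X)
k=(P[...,2]>.11)&(P[...,2]<.17);k[300:]=0
s=P[k];d=s[:,:2]-T[:2]
print("x",np.percentile(d@X,[.5,99.5]),"y",np.percentile(d@Y,[.5,99.5]),"z",np.percentile(s[:,2],[5,50,95]))
A=np.c_[d@X,d@Y,np.ones(len(d))];print("plane",np.linalg.lstsq(A,s[:,2],rcond=None)[0])
r=rect(c,k,np.median(s[:,2]));print(r)
```

```text
cam z 0.2881475982548964 wrist cam tool xy 0.08298628231167998
x [0.01066254 0.09400294] y [-0.03425348  0.03265044] z [0.1430532  0.14420506 0.1452537 ]
plane [ 0.00473837 -0.00129647  0.14381097]
((410.8299865722656, -157.51089477539062), (74.82830810546875, 81.47541809082031), 7.40070915222168)
```

Emit:
{"api": "play_rows", "payload": {"steps": [{"ax": 0, "ay": 0, "az": 0.2, "dx": -10, "dy": 1, "dz": 0, "claw": 50}, {"ax": 0, "ay": 0, "az": 0, "dx": -20, "dy": 3, "dz": 0, "claw": 50}, {"ax": 0, "ay": 0, "az": 0, "dx": -24, "dy": 4, "dz": 0, "claw": 50}, {"ax": 0, "ay": 0, "az": 0, "dx": -24, "dy": 4, "dz": 0, "claw": 50}, {"ax": 0, "ay": 0, "az": 0, "dx": -24, "dy": 4, "dz": 0, "claw": 50}, {"ax": 0, "ay": 0, "az": 0, "dx": -12, "dy": 0, "dz": 0, "claw": 50}, {"ax": 0, "ay": 0, "az": 0, "dx": 0, "dy": 0, "dz": 0, "claw": 50}, {"ax": 0, "ay": 0, "az": 0, "dx": 0, "dy": 0, "dz": 0, "claw": 50}]}}

```text
time_s: 15.85
tcp_pos: [0.4478, -0.3218, 0.1407]
ee_rot: [[-0.121, 0.993, -0.001], [0.993, 0.121, 0.001], [0.001, -0.001, -1.0]]
wrist_force: [-0.5, 1.0, -0.6]
gripper_width: 0.683
gripper_force: 30.0
```

Run:
```python
from h import *
go(.6094,-.3205,.14,97.1)
```

```text
az -0.1447156555860829
t 15.85 p [ 0.4478 -0.3218  0.1407] yaw 96.96 tilt 0.07 F [-0.5  1.  -0.6] dxyz mm [-18.6 160.5   0.7]
```

Emit:
{"api": "play_rows", "payload": {"steps": [{"ax": 0, "ay": 0, "az": 0, "dx": -1, "dy": 10, "dz": 0, "claw": 50}, {"ax": 0, "ay": 0, "az": 0, "dx": -2, "dy": 20, "dz": 0, "claw": 50}, {"ax": 0, "ay": 0, "az": 0, "dx": -3, "dy": 25, "dz": 0, "claw": 50}, {"ax": 0, "ay": 0, "az": 0, "dx": -3, "dy": 25, "dz": 0, "claw": 50}, {"ax": 0, "ay": 0, "az": 0, "dx": -3, "dy": 25, "dz": 0, "claw": 50}, {"ax": 0, "ay": 0, "az": 0, "dx": -3, "dy": 25, "dz": 0, "claw": 50}, {"ax": 0, "ay": 0, "az": 0, "dx": -2, "dy": 20, "dz": 0, "claw": 50}, {"ax": 0, "ay": 0, "az": 0, "dx": -1.5, "dy": 10.5, "dz": 0, "claw": 50}, {"ax": 0, "ay": 0, "az": 0, "dx": 0, "dy": 0, "dz": 0, "claw": 50}, {"ax": 0, "ay": 0, "az": 0, "dx": 0, "dy": 0, "dz": 0, "claw": 50}]}}

```text
time_s: 16.85
tcp_pos: [0.6094, -0.3203, 0.1408]
ee_rot: [[-0.122, 0.993, -0.001], [0.993, 0.122, 0.001], [0.001, -0.001, -1.0]]
wrist_force: [-0.2, 0.9, -0.5]
gripper_width: 0.681
gripper_force: 30.0
```

Run:
```python
from h import *
go(.6094,-.3205,.034,97.1)
t=capture("top");P=pts(t);o=pts(dict(np.load("top.npz")));A=P[(P[...,2]-o[...,2]>.05)]
for y in np.arange(-.4,.0,.03):
  s=A[(A[:,1]>y)&(A[:,1]<y+.03)]
  if len(s): print("y",round(y,2),"x",np.percentile(s[:,0],[1,99]).round(3),"z",np.percentile(s[:,2],[1,50,99]).round(3))
b=capture("side")["frame"]
cv2.imwrite("pics/both2.png",cv2.resize(np.hstack([t["frame"][:,220:],b[:,220:]]),(800,457),interpolation=3))
```

```text
az -0.08600946105138974
t 16.85 p [ 0.6094 -0.3203  0.1408] yaw 97.01 tilt 0.07 F [-0.2  0.9 -0.5] dxyz mm [ -0.2  -0.  106.8]
y -0.37 x [0.518 0.641] z [0.219 0.299 0.494]
y -0.34 x [0.516 0.647] z [0.143 0.484 0.497]
y -0.31 x [0.517 0.646] z [0.142 0.364 0.495]
y -0.28 x [0.58  0.658] z [0.218 0.467 0.476]
y -0.25 x [0.588 0.667] z [0.429 0.467 0.475]
y -0.22 x [0.594 0.676] z [0.433 0.47  0.479]
y -0.19 x [0.479 0.682] z [0.457 0.49  0.553]
y -0.16 x [0.277 0.684] z [0.464 0.555 0.684]
y -0.13 x [0.245 0.681] z [0.441 0.617 0.687]
y -0.1 x [0.247 0.543] z [0.509 0.648 0.687]
y -0.07 x [0.253 0.444] z [0.567 0.668 0.687]
y -0.04 x [0.259 0.358] z [0.643 0.68  0.687]
y -0.01 x [0.267 0.366] z [0.644 0.683 0.69 ]
```

View pics/both2.png

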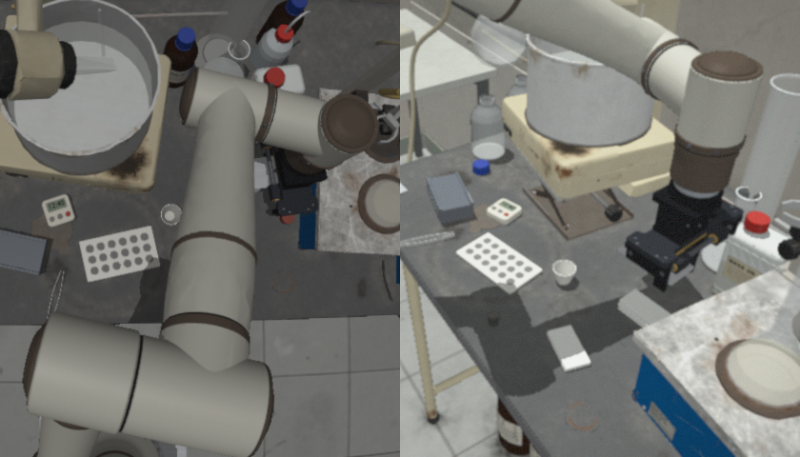

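The views show the gripper over the pile, the sideways link clear right of the pot, and the red-capped jug behind it. I descend.

Emit:
{"api": "play_rows", "payload": {"steps": [{"ax": 0, "ay": 0, "az": 0, "dx": 0, "dy": 0, "dz": 10, "claw": 50}, {"ax": 0, "ay": 0, "az": 0, "dx": 0, "dy": 0, "dz": 15, "claw": 50}, {"ax": 0, "ay": 0, "az": 0, "dx": 0, "dy": 0, "dz": 15, "claw": 50}, {"ax": 0, "ay": 0, "az": 0, "dx": 0, "dy": 0, "dz": 15, "claw": 50}, {"ax": 0, "ay": 0, "az": 0, "dx": 0, "dy": 0, "dz": 15, "claw": 50}, {"ax": 0, "ay": 0, "az": 0, "dx": 0, "dy": 0, "dz": 10, "claw": 50}, {"ax": 0, "ay": 0, "az": 0, "dx": 0, "dy": 0, "dz": 10, "claw": 50}, {"ax": 0, "ay": 0, "az": 0, "dx": 0, "dy": 0, "dz": 10, "claw": 50}, {"ax": 0, "ay": 0, "az": 0, "dx": 0, "dy": 0, "dz": 5, "claw": 50}, {"ax": 0, "ay": 0, "az": 0, "dx": 0, "dy": 0, "dz": 3, "claw": 50}, {"ax": 0, "ay": 0, "az": 0, "dx": 0, "dy": 0, "dz": 2, "claw": 50}, {"ax": 0, "ay": 0, "az": 0, "dx": 0, "dy": 0, "dz": 0, "claw": 50}, {"ax": 0, "ay": 0, "az": 0, "dx": 0, "dy": 0, "dz": 0, "claw": 50}]}}

```text
time_s: 18.25
tcp_pos: [0.6103, -0.321, 0.0315]
ee_rot: [[-0.122, 0.993, 0.001], [0.993, 0.122, -0.0], [-0.0, 0.001, -1.0]]
wrist_force: [-0.3, -0.2, -0.4]
gripper_width: 0.683
gripper_force: 30.0
```

Run:
```python
from h import *
go(.6094,-.3205,.028,97.1)
c=capture("wrist");P=pts(c);T=np.array(sense()["tcp_pos"])
cv2.imwrite("pics/w6.png",c["frame"]);np.savez("w6.npz",**c)
```

```text
az -0.1079983642598279
t 18.25 p [ 0.6103 -0.321   0.0315] yaw 96.99 tilt 0.05 F [-0.3 -0.2 -0.4] dxyz mm [ 0.6 -0.8  3.5]
```

View pics/w6.png

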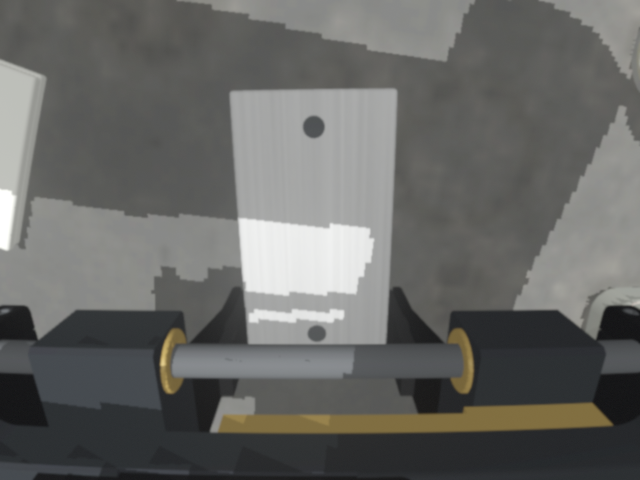

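The plate hides the pile completely, with no edge of it showing round the plate at (231–397, 90). The low pile at (15,150) is undisturbed. I lower the last few millimetres slowly.

Emit:
{"api": "play_rows", "payload": {"steps": [{"ax": 0, "ay": 0, "az": 0, "dx": 0, "dy": 0, "dz": 1, "claw": 50}, {"ax": 0, "ay": 0, "az": 0, "dx": 0, "dy": 0, "dz": 1, "claw": 50}, {"ax": 0, "ay": 0, "az": 0, "dx": 0, "dy": 0, "dz": 1, "claw": 50}, {"ax": 0, "ay": 0, "az": 0, "dx": 0, "dy": 0, "dz": 0.5, "claw": 50}, {"ax": 0, "ay": 0, "az": 0, "dx": 0, "dy": 0, "dz": 0, "claw": 50}]}}

```text
time_s: 18.8
tcp_pos: [0.6099, -0.3209, 0.0274]
ee_rot: [[-0.122, 0.993, -0.0], [0.993, 0.122, 0.0], [0.0, -0.0, -1.0]]
wrist_force: [-0.0, -0.9, -0.5]
gripper_width: 0.69
gripper_force: 30.0
```

Emit:
{"api": "play_rows", "payload": {"steps": [{"ax": 0, "ay": 0, "az": 0, "dx": 0, "dy": 0, "dz": 0.5, "claw": 50}, {"ax": 0, "ay": 0, "az": 0, "dx": 0, "dy": 0, "dz": 0.5, "claw": 50}, {"ax": 0, "ay": 0, "az": 0, "dx": 0, "dy": 0, "dz": 0, "claw": 50}]}}

```text
time_s: 19.1
tcp_pos: [0.6101, -0.3209, 0.0266]
ee_rot: [[-0.122, 0.993, 0.0], [0.993, 0.122, -0.0], [-0.0, 0.0, -1.0]]
wrist_force: [-0.4, -0.8, -0.5]
gripper_width: 0.681
gripper_force: 30.0
```

Emit:
{"api": "play_rows", "payload": {"steps": [{"ax": 0, "ay": 0, "az": 0, "dx": 0, "dy": 0, "dz": 0.5, "claw": 50}, {"ax": 0, "ay": 0, "az": 0, "dx": 0, "dy": 0, "dz": 0.5, "claw": 50}, {"ax": 0, "ay": 0, "az": 0, "dx": 0, "dy": 0, "dz": 0, "claw": 50}]}}

```text
time_s: 19.4
tcp_pos: [0.6101, -0.3209, 0.0265]
ee_rot: [[-0.122, 0.993, 0.0], [0.993, 0.122, -0.0], [-0.0, 0.0, -1.0]]
wrist_force: [-2.0, 0.9, 4.3]
gripper_width: 0.683
gripper_force: 30.0
```

Contact is about 4 N. I release and lift away.

Emit:
{"api": "play_rows", "payload": {"steps": [{"ax": 0, "ay": 0, "az": 0, "dx": 0, "dy": 0, "dz": -0.5, "claw": 50}, {"ax": 0, "ay": 0, "az": 0, "dx": 0, "dy": 0, "dz": 0, "claw": 66}, {"ax": 0, "ay": 0, "az": 0, "dx": 0, "dy": 0, "dz": 0, "claw": 74}, {"ax": 0, "ay": 0, "az": 0, "dx": 0, "dy": 0, "dz": 0, "claw": 80}, {"ax": 0, "ay": 0, "az": 0, "dx": 0, "dy": 0, "dz": 0, "claw": 80}, {"ax": 0, "ay": 0, "az": 0, "dx": 0, "dy": 0, "dz": 0, "claw": 80}, {"ax": 0, "ay": 0, "az": 0, "dx": 0, "dy": 0, "dz": -5, "claw": 80}, {"ax": 0, "ay": 0, "az": 0, "dx": 0, "dy": 0, "dz": -15, "claw": 80}, {"ax": 0, "ay": 0, "az": 0, "dx": 0, "dy": 0, "dz": -20, "claw": 80}, {"ax": 0, "ay": 0, "az": 0, "dx": 0, "dy": 0, "dz": -20, "claw": 80}, {"ax": 0, "ay": 0, "az": 0, "dx": 0, "dy": 0, "dz": -20, "claw": 80}, {"ax": 0, "ay": 0, "az": 0, "dx": 0, "dy": 0, "dz": -10, "claw": 80}, {"ax": 0, "ay": 0, "az": 0, "dx": 0, "dy": 0, "dz": 0, "claw": 80}, {"ax": 0, "ay": 0, "az": 0, "dx": 0, "dy": 0, "dz": 0, "claw": 80}]}}

```text
time_s: 20.8
tcp_pos: [0.6096, -0.3206, 0.1159]
ee_rot: [[-0.121, 0.993, -0.0], [0.993, 0.121, 0.001], [0.001, -0.0, -1.0]]
wrist_force: [0.1, -0.5, -0.2]
gripper_width: 0.918
gripper_force: 0.0
```

Run:
```python
from h import *
go(.6094,-.3205,.028,97.1)
c=capture("wrist");P=pts(c);m=(P[...,2]>.02)&(P[...,2]<.045);m[:80]=0;m[300:]=0
s=P[m];print(np.median(s,0));print(rect(c,m,.031),"want",(604.5,-281.3))
cv2.imwrite("pics/w7.png",c["frame"])
```

```text
az -0.12909969231554896
t 20.8 p [ 0.6096 -0.3206  0.1159] yaw 96.97 tilt 0.03 F [ 0.1 -0.5 -0.2] dxyz mm [ 0.2 -0.2 87.9]
[ 0.61353992 -0.27623096  0.02998425]
((603.6818237304688, -281.8875732421875), (59.897911071777344, 109.17530059814453), 7.837137699127197) want (604.5, -281.3)
```

View pics/w7.png

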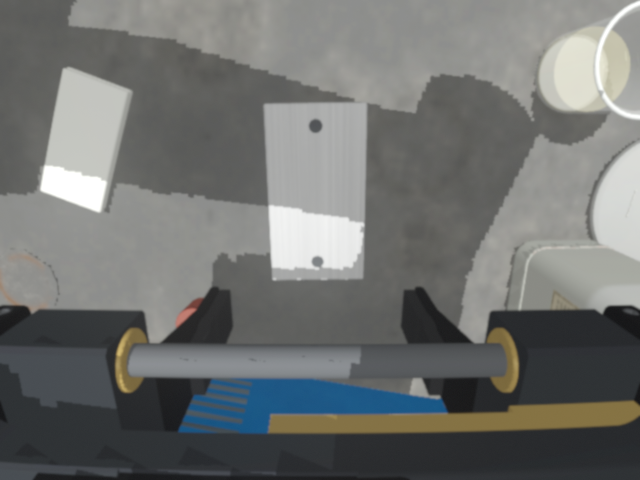

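The plate lies flat on the pile at (316,190), within about 1 mm and 1° of the pile's measured pose, and the gripper is clear. I hand the job in.

```bash
python3 -c "
from station import *
print(finish_job())"
```

```text
the job is handed in; nothing more can be done
None
```

The larger press plate was slid out, gripped by its overhanging end and set gently on the taller pile, within about 1 mm of centre and 1° of its length by the last wrist picture. The job was handed in with no verdict returned.

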